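# Gather the clothes pegs into the lever bin and swap the can and the pot

### The job

Gather all the wooden clothes pegs from the worktop into the metal lever-lid bin: its lid stays up only while its front lever is held down, so stand the heavy metal can on the lever pad while you load. Also swap the can and the wax pot that stand on the two cork mats, so that each ends upright and wholly on the cork mat where the other one started; taking the can off the lever when all the pegs are in lets the lid shut, and it must end fully closed. Leave the other things where they are.

Things in the scene. Friction and masses are not known exactly. Their poses are not given: they have to be found in the camera images.
- peg_bin: fixed open box of bare metal, 140 (x) x 150 (y) x 85 mm high, walls and floor 4 mm, stood on the worktop with a black lever housing on its front; origin at the centre of its underside, own -x axis points to the lever side, z up. Its lid is hinged along the rear (+x) rim; raised it stands upright there, up to 235 mm above the worktop, and the whole mouth is free
- bin_lid (a joint): angle of the bin's flat grey lid (148 x 158 mm): 0 shut, 1.6 fully raised (about upright). Linked to the lever by a ratio of 6.67; it shuts by itself, softly, in 1 to 2 s when the lever is let go
- bin_lever (a joint): angle of the bin's lever: 0 up (at rest, lid shut), 0.24 fully down (lid fully raised); sprung, with no catch: about 1.6 N at the pad starts it, 1 N holds it down. The can is heavy enough to push it down in about a second and hold it there, the wax pot is not
- lever_pad (a point): centre of the top face of the square dark lever pad, 90 x 90 mm, that sticks out in front of the bin, 167 mm from the bin's centre along the bin's -x axis. Its height is about 56 mm at rest and 34 mm fully down; the pad slopes 0.12 rad, outer edge up, at rest and 0.12 rad, outer edge down, when fully down. A can stood on it does not slide
- can: the heavy grey metal can filled with pale candle wax, round, 67 mm wide and 97 mm high, about 0.32 kg; origin at the centre of its underside, z up through its mouth. Starts on the square mat
- wax_pot: low round wax pot with a wooden-coloured lid fixed on, 62 mm wide and 35 mm high, 0.07 kg; origin at the centre of its underside, z up. Starts on the round mat
- round_mat: fixed round cork mat, 110 mm wide, 5 mm thick; origin at the centre of its underside on the worktop
- square_mat: fixed square cork mat, 110 x 110 mm, 5 mm thick; origin at the centre of its underside on the worktop
- peg_a: wooden clothes peg lying flat, 15 (x) x 72 (y, its long axis) x 12 mm (z), 15 g; origin at the centre of its underside. Three to five pegs are present, all of one kind; an absent one reads None
- peg_b: wooden clothes peg lying flat, 15 (x) x 72 (y, its long axis) x 12 mm (z), 15 g; origin at the centre of its underside. Three to five pegs are present, all of one kind; an absent one reads None
- peg_c: wooden clothes peg lying flat, 15 (x) x 72 (y, its long axis) x 12 mm (z), 15 g; origin at the centre of its underside. Three to five pegs are present, all of one kind; an absent one reads None
- peg_d: wooden clothes peg lying flat, 15 (x) x 72 (y, its long axis) x 12 mm (z), 15 g; origin at the centre of its underside. Three to five pegs are present, all of one kind; an absent one reads None
- peg_e: wooden clothes peg lying flat, 15 (x) x 72 (y, its long axis) x 12 mm (z), 15 g; origin at the centre of its underside. Three to five pegs are present, all of one kind; an absent one reads None
- tape_measure: dark pocket tape measure, 29 x 65 x 64 mm; origin at the centre of its underside; not to be moved
- spool: white thread reel standing upright, 31 mm wide, 43 mm high; origin at the centre of its underside; not to be moved
- stain_dropper: small brown dropper bottle, 33 mm wide, 102 mm high; origin at the centre of its underside; not to be moved
- masking_tape: roll of masking tape lying flat, 100 mm wide, 25 mm high; origin at the centre of its underside; not to be moved

How it is judged:
By the outcome, as a careful person would: the job done as asked, in the order asked, and still so for the second after the job is handed in, with the robot touching nothing.
Of peg_a, peg_b, peg_c, peg_d, peg_e only 3 to 5 are there at a start; the rules pass over those that are not, and their reading is None.
At some moment in a run one of peg_a, peg_b, peg_c, peg_d, peg_e, wax_pot may be knocked a few centimetres aside while the robot is not near it.
Once in a run the grip may slacken for a moment while it holds something.
It also fails if it takes over 208 s, if anything falls off the work surface, if the arm or the gripper's body presses on something with over 40 N, if the wrist force passes 120 N, or if a joint passes its speed limit or range.

### The arm

A 6-joint arm with a two-finger parallel gripper is mounted at the origin on a cart in front of the work surface, level with it; the furniture and walls round the work are solid. World frame = base frame: x ahead of the robot, y to its left, z up, the work surface at z = 0. Lengths are in m, angles in rad, forces in N, time in s.
With the tool pointing down it reaches from about 0.425 to 0.95 m from the base axis. Payload 3.5 kg.
Tool frame: the origin (TCP) lies midway between the tips of the shut fingers; the grasp point (between the pads) lies 19 mm behind it; z points along the fingers, y is the line along which they close (so a half turn about z gives the same grasp; the last joint's range is limited). The gripper opens to 85 mm and grips with 20 to 120 N. Pads are 22 mm wide; open, the fingers measure 114 mm over their backs; the gripper's body (76 mm by 85 mm) begins 54 mm behind the grasp point. The pads swing forward as they close: fully open they stand 13 mm farther back than shut.
Start: joints at [1.04, 0.286, 1.577, -0, 1.279, -0.15], TCP at [0.251, 0.627, 0.231] pointing down, gripper open.
Joint ranges: [-2.77, 2.77], [-0.9, 2.22], [0.21, 2.48], [-1.53, 4.67], [0.24, 2.81], [-2.84, 2.84]. Speed limits (rad/s): [2.79, 2.79, 3.14, 3.14, 3.14, 3.14].

### API

Orientations are given as a 3x3 rotation matrix whose columns are the frame's x, y, z axes.
In Python, from station import telemetry, get_image, get_calibration, workorder, spotter gives the robot as it stands. The module is installed in compiled form; this text tells all that it offers.
- The arm moves only by the tool play_rows, never from a script. Its argument "deltas" is a list that holds one entry, the list of rows, each a list of 4 numbers: the shift along the world's x, y, z in units of 25 mm (1.0 is 25 mm), then the turn about the world's z in units of 5 degrees (1.0 is 5 degrees). A call has 1 to 12 rows; each row shifts and turns the commanded pose from where the row before left it; what a row does not reach is not made up. A row lasts 1/12 s, in which the tool goes at most 41.7 mm and 7.16 degrees, less where a joint would pass 70% of its speed; a pose out of reach is approached as far as the arm can. A call is refused whole if a number of a shift passes 1 or a number of a turn 1, either way. A call with a gripper value outside its range is refused whole. "fingers" is the finger opening in mm, from 0 to 85.4, set as the call begins (left out, the last holds). The fingers move at their own pace and stop on an object; "newtons" is the grip in N (left out, the last holds). Time passes only in rows, so rows that do not move let the fingers close. It gives the time, the measured TCP pose, the force, the opening and the grip force at its end, in the units of the state.
- telemetry.get_state(): the state, without advancing time (a new reading comes with each control period).
- get_image(name): name is "side" or "top"; returns (picture, depth): 480x640x3 uint8, red, green, blue; 480x640 float32, m along the optical axis (not along the pixel's ray), 0 where there is no reading.
- get_calibration(name): a dict with "K" (3x3 intrinsics, pixels), "rvec" (rotation vector, rad) and "tvec" (3), from world to camera coordinates, as OpenCV has them. Camera axes: x right, y down, z forward; pixel columns grow to the right and rows downward; lengths in m; the calibration is good to about 2 mm. A picture is of the moment at which its call begins. get_calibration takes no time and is no camera call.
- workorder.finish_job(): hands the job in; it is judged then, once.
Trained networks look in the newest picture that a camera, given by its name, has taken for a name from the list of things; names that differ only in an ending like _2 or _b are one class to them, and where a whole thing is asked for, a point or a joint stands for the part that bears it (a point fixed in the world has none). Each returns a list of dicts, best first, with "score" (0 to 1); they miss things now and then, are a little off and sometimes report something else, mostly with a low value. They report only what shows in the picture. A call takes as long as a camera call.
- spotter.boxes_of(camera, name): "location" ([column, row] in pixels, amid what is visible of it).
- spotter.spot_point(camera, name): "location" ([column, row] in pixels: a listed point, or the origin of a listed thing).
The state is a dict: "time": time; "joints": joint angles; "qd": joint speeds; "effort": joint torques, N m; "tcp_pos": TCP position; "eef_rot": TCP orientation; "force": force on the tool from outside, world axes, zero at the start; "moment": the same for the moment, N m; "finger_gap": finger opening in m; "grip_force": force on a finger pad.
Only numpy, scipy, OpenCV 4.12 (cv2) and the standard library are available. Lean on these libraries where they do the work, as an engineer would, in place of code of your own. Each camera call takes 0.05 s, during which the arm holds its last target. There are 200 camera calls.

## Working session

There is one attempt and no reset: what is moved stays moved. The work goes in short steps, Python scripts to look and compute and a tool call to move; the robot and the scene stay as the last step left them, time stands still between calls to the robot, and variables do not carry over. Pictures are saved under pics/ and viewed, at most 14 in all, crops included, and the job is handed in when it is done.

Besides the shell and the picture viewer there is one more tool, called after "Call:" by a JSON object that holds its "fn" and its "kwargs", one argument or row to a line. play_rows: Moves the arm, as the interface text tells. Its arguments: {"type":"object","properties":{"deltas":{"type":"array","items":{"type":"array","items":{"type":"array","items":{"type":"number"}}}},"fingers":{"type":"number"},"newtons":{"type":"number"}},"required":["deltas"]}

```bash
mkdir -p pics
cat > h.py <<'E'
import numpy as np, cv2
from station import telemetry, get_image, get_calibration, workorder, spotter
def cal(n):
    c=get_calibration(n); K=np.array(c["K"],float); R=cv2.Rodrigues(np.array(c["rvec"],float))[0]; t=np.array(c["tvec"],float).ravel(); return K,R,t
def ray(n,px,z):
    "world point where pixel ray meets height z"
    K,R,t=cal(n); d=R.T@np.linalg.solve(K,[px[0],px[1],1.]); o=-R.T@t
    return o+d*(z-o[2])/d[2]
def cloud(n,depth):
    K,R,t=cal(n); v,u=np.mgrid[0:480,0:640]; p=np.stack([(u-K[0,2])/K[0,0]*depth,(v-K[1,2])/K[1,1]*depth,depth],-1)
    w=(p-t)@R; w[depth<=0]=np.nan; return w
def proj(n,p):
    K,R,t=cal(n); q=K@(R@np.array(p,float)+t); return q[:2]/q[2]
def save(n,name):
    im,d=get_image(n); cv2.imwrite(f"pics/{name}.png",im[:,:,::-1]); return im,d
E
python3 - <<'E'
from h import *
np.set_printoptions(precision=3,suppress=True)
for n in("top","side"):
    save(n,n+"0"); K,R,t=cal(n); print(n,-R.T@t,R[2])
Z=dict(peg_bin=0,lever_pad=.056,can=.005,wax_pot=.005,round_mat=0,square_mat=0,peg_a=0,tape_measure=0,spool=0,stain_dropper=0,masking_tape=0)
for k,z in Z.items():
    for n in("top","side"):
        print(k,n,[(round(r["score"],2),np.round(r["location"]),ray(n,r["location"],z)[:2]) for r in spotter.spot_point(n,k)[:6]])
E
```

```text
top [0.423 0.02  1.447] [ 0.099  0.021 -0.995]
side [0.634 1.089 0.842] [-0.033 -0.808 -0.589]
peg_bin top [(0.63, array([331., 208.]), array([0.659, 0.033]))]
peg_bin side [(0.97, array([291., 266.]), array([0.659, 0.036]))]
lever_pad top [(0.74, array([336., 274.]), array([0.485, 0.02 ]))]
lever_pad side [(0.71, array([363., 244.]), array([0.493, 0.023]))]
can top [(0.97, array([237., 241.]), array([0.574, 0.275]))]
can side [(0.8, array([331., 338.]), array([0.574, 0.274])), (0.22, array([242., 229.]), array([ 0.785, -0.105]))]
wax_pot top [(0.63, array([242., 295.]), array([0.434, 0.259])), (0.57, array([245., 301.]), array([0.418, 0.253]))]
wax_pot side [(0.66, array([398., 330.]), array([0.436, 0.252]))]
round_mat top [(0.9, array([246., 296.]), array([0.432, 0.25 ]))]
round_mat side [(0.63, array([398., 335.]), array([0.438, 0.261]))]
square_mat top [(0.4, array([456., 236.]), array([ 0.584, -0.29 ])), (0.22, array([424., 234.]), array([ 0.59 , -0.208]))]
square_mat side [(0.82, array([328., 336.]), array([0.58 , 0.264])), (0.42, array([334., 396.]), array([0.574, 0.413]))]
pe
[... 569 characters left out ...]
.]), array([ 0.459, -0.242]))]
tape_measure top [(0.62, array([475., 265.]), array([ 0.51 , -0.336])), (0.48, array([425., 231.]), array([ 0.598, -0.21 ])), (0.35, array([242., 295.]), array([0.434, 0.26 ]))]
tape_measure side [(0.75, array([345., 180.]), array([ 0.509, -0.365]))]
spool top [(0.42, array([400., 323.]), array([ 0.364, -0.141]))]
spool side [(0.55, array([405., 223.]), array([ 0.365, -0.142]))]
stain_dropper top [(0.46, array([386., 160.]), array([ 0.784, -0.113]))]
stain_dropper side [(0.97, array([243., 228.]), array([ 0.783, -0.117]))]
masking_tape top [(0.68, array([245., 171.]), array([0.758, 0.258]))]
masking_tape side [(0.72, array([238., 335.]), array([0.761, 0.259]))]
```

View pics/top0.png

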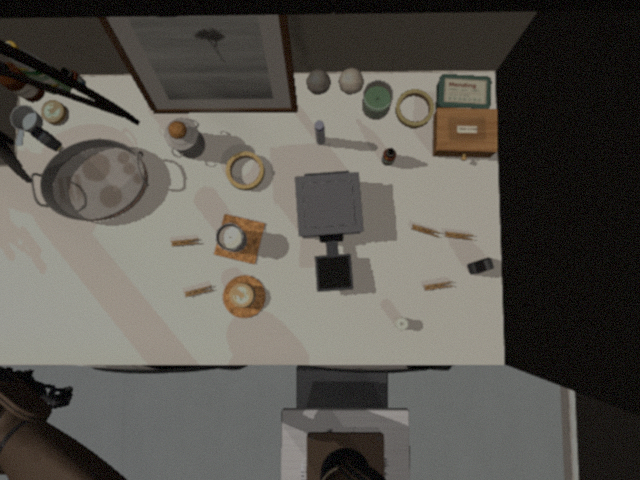

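View pics/side0.png

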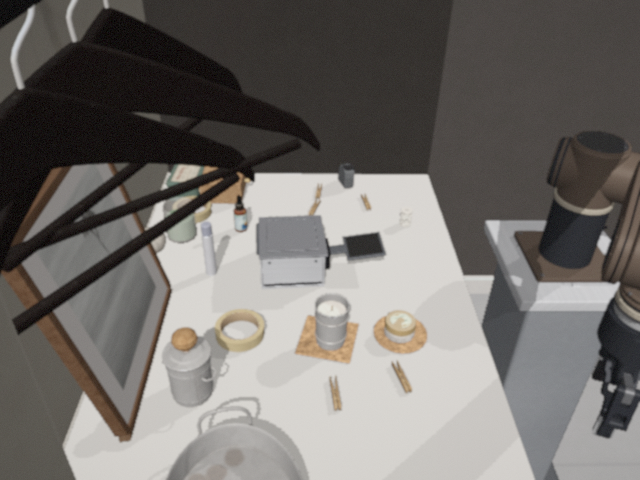

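```bash
cat >> h.py <<'E'
def fit(n,depth,c,r,zlo,zhi,im=None):
    "min-area rect of points near c within height band"
    w=cloud(n,depth); m=(np.hypot(w[...,0]-c[0],w[...,1]-c[1])<r)&(w[...,2]>zlo)&(w[...,2]<zhi)
    p=w[m]; 
    if len(p)<8: return None
    (cx,cy),(a,b),_=R=cv2.minAreaRect((p[:,:2]*1000).astype(np.float32))
    B=cv2.boxPoints(R); e=[B[1]-B[0],B[2]-B[1]]; L=max(e,key=np.linalg.norm)
    return dict(n=len(p),c=np.round([cx/1000,cy/1000],4),size=np.round(sorted([a,b])),long_deg=round(float(np.degrees(np.arctan2(L[1],L[0]))%180),1),z=np.round(np.median(p[:,2]),4),med=np.round(np.median(p[:,:2],0),4))
E
python3 - <<'E'
from h import *
s=telemetry.get_state(); print(s["time"],s["tcp_pos"],s["eef_rot"],s["finger_gap"])
for n in("top","side"):
    im,d=get_image(n)
    for k,c,r,a,b in [("A",(.595,-.206),.045,.007,.03),("B",(.573,.41),.045,.007,.03),("C",(.459,-.238),.045,.007,.03),("D",(.588,-.293),.045,.007,.03),("E",(.447,.385),.045,.007,.03),("can",(.574,.275),.06,.08,.12),("pot",(.434,.258),.05,.025,.06),("pad",(.49,.022),.06,.03,.075),("bin",(.66,.035),.13,.078,.11)]:
        print(k,n,fit(n,d,c,r,a,b))
E
```

```text
1.2 [0.25083556 0.62665182 0.23134223] [[-9.28373377e-01  3.71648856e-01  2.58570001e-05]
 [ 3.71648857e-01  9.28373376e-01  3.74520844e-05]
 [-1.00859262e-05  4.43792426e-05 -9.99999999e-01]] 0.08567345517171181
A top {'n': 116, 'c': array([ 0.5935, -0.2102]), 'size': array([56., 82.]), 'long_deg': 30.4, 'z': np.float64(0.0108), 'med': array([ 0.599 , -0.2032])}
B top {'n': 100, 'c': array([0.5646, 0.4048]), 'size': array([43., 76.]), 'long_deg': 108.3, 'z': np.float64(0.0104), 'med': array([0.5695, 0.4133])}
C top {'n': 102, 'c': array([ 0.4691, -0.2309]), 'size': array([53., 75.]), 'long_deg': 111.0, 'z': np.float64(0.0106), 'med': array([ 0.4563, -0.233 ])}
D top {'n': 106, 'c': array([ 0.5939, -0.2944]), 'size': array([36., 71.]), 'long_deg': 88.9, 'z': np.float64(0.0106), 'med': array([ 0.5858, -0.2918])}
E top {'n': 107, 'c': array([0.4512, 0.3792]), 'size': array([69., 77.]), 'long_deg': 72.6, 'z': np.float64(0.0104), 'med': array([0.445 , 0.3767])}
can top {'n': 564, 'c': array([0.5749, 0.278 ]), 'size': array([66., 66.]), 'long_deg': 135.2, 'z': np.float64(0.0867), 'med': a
[... 1153 characters left out ...]
[14., 71.]), 'long_deg': 104.1, 'z': np.float64(0.0105), 'med': array([0.4468, 0.3791])}
can side {'n': 898, 'c': array([0.5775, 0.28  ]), 'size': array([65., 70.]), 'long_deg': 89.1, 'z': np.float64(0.0877), 'med': array([0.5771, 0.2757])}
pot side {'n': 659, 'c': array([0.4372, 0.2597]), 'size': array([61., 62.]), 'long_deg': 64.7, 'z': np.float64(0.0392), 'med': array([0.4387, 0.2662])}
pad side {'n': 990, 'c': array([0.4983, 0.0293]), 'size': array([ 97., 101.]), 'long_deg': 5.1, 'z': np.float64(0.0555), 'med': array([0.494 , 0.0318])}
bin side {'n': 3009, 'c': array([0.6606, 0.0394]), 'size': array([154., 164.]), 'long_deg': 94.2, 'z': np.float64(0.0922), 'med': array([0.6592, 0.0549])}
```

Five pegs show. In the side view they are at about (336,394), (400,385), (366,202), (313,208) and (318,192). The can is at (331,322), the pot at (400,322), the bin at (291,250) and the pad at (363,244). The side-depth fits match the given sizes. I'll set out towards the can.

Call:
{"fn": "play_rows", "kwargs": {
  "deltas": [
    [[0.93, -1, 0, 0.43], [0.93, -1, 0, 0.43], [0.93, -1, 0, 0.43], [0.93, -1, 0, 0.43], [0.93, -1, 0, 0.43], [0.93, -1, 0, 0.43], [0.93, -1, 0, 0.43], [0.93, -1, 0, 0.43], [0.93, -1, 0, 0.43], [0.93, -1, 0, 0.43], [0.93, -1, 0, 0.43], [0.93, -1, 0, 0.43]]
  ],
  "fingers": 85,
  "newtons": 60
}}

```text
time: 2.3
tcp_pos: [0.5308, 0.3253, 0.2316]
eef_rot: [[-0.997, -0.071, 0.0], [-0.071, 0.997, 0.0], [-0.0, 0.0, -1.0]]
force: [-0.4, 0.5, 0.3]
finger_gap: 0.0851
grip_force: 0.0
```

Run:
```python
from h import *
s=telemetry.get_state(); print(s["time"],s["tcp_pos"],np.degrees(np.arctan2(s["eef_rot"][1][1],s["eef_rot"][0][1])),s["joints"])
for n in("top","side"):
    im,d=save(n,n+"1"); w=cloud(n,d); hsv=cv2.cvtColor(im,cv2.COLOR_RGB2HSV)
    cork=(hsv[...,1]>110)&(w[...,2]<.012)&(w[...,2]>.001)
    for k,c in(("sq",(.58,.267)),("rd",(.434,.255))):
        m=cork&(np.hypot(w[...,0]-c[0],w[...,1]-c[1])<.085); p=(w[m][:,:2]*1000).astype(np.float32)
        if k=="rd": print(k,n,len(p),cv2.minEnclosingCircle(p),np.percentile(p,[1,99],axis=0))
        else: print(k,n,len(p),cv2.minAreaRect(p),np.percentile(p,[1,99],axis=0))
    print(fit(n,d,(.576,.279),.06,.08,.12))
```

```text
2.3 [0.5307979  0.32528339 0.23157174] 94.08627230236769 [ 3.86973287e-01  1.72076286e-01  1.71173069e+00  5.95906564e-05
  1.25733429e+00 -1.25516027e+00]
sq top 805 ((579.5907592773438, 268.86724853515625), (105.99217987060547, 105.6540756225586), 76.74154663085938) [[521.59893311 210.18583496]
 [638.30986328 321.65547119]]
rd top 727 ((431.60101318359375, 254.67996215820312), 52.94071578979492) [[381.4458374  205.59876068]
 [480.66935425 306.11368774]]
{'n': 506, 'c': array([0.5767, 0.2754]), 'size': array([59., 66.]), 'long_deg': 34.6, 'z': np.float64(0.0864), 'med': array([0.5775, 0.2774])}Traceback (most recent call last):
  File "<stdin>", line 9, in <module>
    return _quantile_unchecked(
        a, q, axis, out, overwrite_input, method, keepdims, weights)
    return _ureduce(a,
                    func=_quantile_ureduce_func,
    ...<5 lines>...
                    overwrite_input=overwrite_input,
                    method=method)
    r = func(a, **kwargs)
    result = _quantile(arr,
                       quantiles=q,
    ...<2 lines>...
                       out=out,
                       weights=wgt)
    slices_having_nans = np.isnan(arr[-1, ...])
                                  ~~~^^^^^^^^^
IndexError: index -1 is out of bounds for axis 0 with size 0
```

Call:
{"fn": "play_rows", "kwargs": {
  "deltas": [
    [[0.6, -0.63, -0.4, 0], [0.6, -0.63, -0.4, 0], [0.6, -0.63, -0.4, 0], [0, 0, -0.8, 0], [0, 0, -0.8, 0], [0, 0, -0.8, 0], [0, 0, -0.8, 0], [0, 0, -0.8, 0], [0, 0, -0.8, 0], [0, 0, -0.8, 0], [0, 0, -0.46, 0], [0, 0, 0, 0]]
  ]
}}

```text
time: 3.4
tcp_pos: [0.5721, 0.2793, 0.0463]
eef_rot: [[-0.998, -0.07, -0.006], [-0.07, 0.998, -0.002], [0.006, -0.001, -1.0]]
force: [-1.4, -0.6, 0.2]
finger_gap: 0.085
grip_force: 0.0
```

Call:
{"fn": "play_rows", "kwargs": {
  "deltas": [
    [[0, 0, 0, 0], [0, 0, 0, 0], [0, 0, 0, 0], [0, 0, 0, 0], [0, 0, 0, 0], [0, 0, 0, 0], [0, 0, 0, 0], [0, 0, 0, 0]]
  ],
  "fingers": 55,
  "newtons": 60
}}

```text
time: 4.07
tcp_pos: [0.5761, 0.2798, 0.0515]
eef_rot: [[-0.998, -0.069, 0.003], [-0.069, 0.998, 0.001], [-0.003, 0.001, -1.0]]
force: [0.3, -0.1, 5.9]
finger_gap: 0.064
grip_force: 66.4
```

Call:
{"fn": "play_rows", "kwargs": {
  "deltas": [
    [[0, 0, 0.4, 0], [0, 0, 1, 0], [0, 0, 1, 0], [0, 0, 1, 0], [-0.15, -0.5, 0.9, 0], [-0.3, -0.9, 0, 0], [-0.3, -0.9, 0, 0], [-0.3, -0.9, 0, 0], [-0.3, -0.9, 0, 0], [-0.3, -0.9, 0, 0], [-0.3, -0.9, 0, 0], [-0.3, -0.9, 0, 0]]
  ]
}}

```text
time: 5.07
tcp_pos: [0.5166, 0.1084, 0.156]
eef_rot: [[-0.998, -0.07, -0.004], [-0.07, 0.998, -0.0], [0.004, 0.0, -1.0]]
force: [-0.9, -1.8, -3.8]
finger_gap: 0.0638
grip_force: 67.2
```

Call:
{"fn": "play_rows", "kwargs": {
  "deltas": [
    [[-0.3, -0.9, 0, 0], [-0.3, -0.9, 0, 0], [-0.3, -0.9, 0, 0], [-0.3, -0.5, 0, 0], [0, 0, 0, 0], [0, 0, 0, 0], [0, 0, 0, 0]]
  ]
}}

```text
time: 5.65
tcp_pos: [0.4882, 0.0299, 0.1568]
eef_rot: [[-0.998, -0.069, -0.001], [-0.069, 0.998, 0.001], [0.001, 0.001, -1.0]]
force: [-0.1, -0.6, -2.7]
finger_gap: 0.0637
grip_force: 67.3
```

Run:
```python
from h import *
for n in("top","side"):
    im,d=save(n,n+"2"); print(fit(n,d,(.66,.038),.13,.078,.1))
    for k,c in [("A",(.601,-.203)),("B",(.573,.411)),("C",(.461,-.236)),("D",(.588,-.291)),("E",(.447,.376))]:
        print(k,n,fit(n,d,c,.045,.007,.03))
```

```text
{'n': 3967, 'c': array([0.658 , 0.0383]), 'size': array([154., 158.]), 'long_deg': 93.9, 'z': np.float64(0.092), 'med': array([0.6557, 0.0385])}
A top {'n': 120, 'c': array([ 0.6008, -0.2085]), 'size': array([68., 72.]), 'long_deg': 145.8, 'z': np.float64(0.0109), 'med': array([ 0.5991, -0.2041])}
B top {'n': 114, 'c': array([0.5739, 0.4136]), 'size': array([54., 69.]), 'long_deg': 51.6, 'z': np.float64(0.01), 'med': array([0.571 , 0.4127])}
C top {'n': 102, 'c': array([ 0.453 , -0.2375]), 'size': array([57., 66.]), 'long_deg': 86.8, 'z': np.float64(0.0102), 'med': array([ 0.4562, -0.236 ])}
D top {'n': 107, 'c': array([ 0.5759, -0.298 ]), 'size': array([54., 73.]), 'long_deg': 105.1, 'z': np.float64(0.0103), 'med': array([ 0.5855, -0.2917])}
E top {'n': 113, 'c': array([0.4477, 0.3779]), 'size': array([72., 75.]), 'long_deg': 71.6, 'z': np.float64(0.0104), 'med': array([0.445 , 0.3777])}
{'n': 3013, 'c': array([0.6604, 0.0404]), 'size': array([153., 167.]), 'long_deg': 94.4, 'z': np.float64(0.0921), 'med': array([0.6595, 0.0548])}
A side {'n': 71, 'c': array([ 0.6023, -0.2044]), 'size': array([15., 68.]), 'long_deg': 71.5, 'z': np.float64(0.0113), 'med': array([ 0.6035, -0.2004])}
B side {'n': 198, 'c': array([0.5735, 0.4126]), 'size': array([13., 72.]), 'long_deg': 95.2, 'z': np.float64(0.0106), 'med': array([0.5726, 0.4186])}
C side None
D side {'n': 56, 'c': array([ 0.589 , -0.2873]), 'size': array([13., 73.]), 'long_deg': 82.4, 'z': np.float64(0.0102), 'med': array([ 0.589 , -0.2845])}
E side {'n': 203, 'c': array([0.448 , 0.3739]), 'size': array([15., 74.]), 'long_deg': 103.8, 'z': np.float64(0.0102), 'med': array([0.4472, 0.3787])}
```

View pics/side2.png

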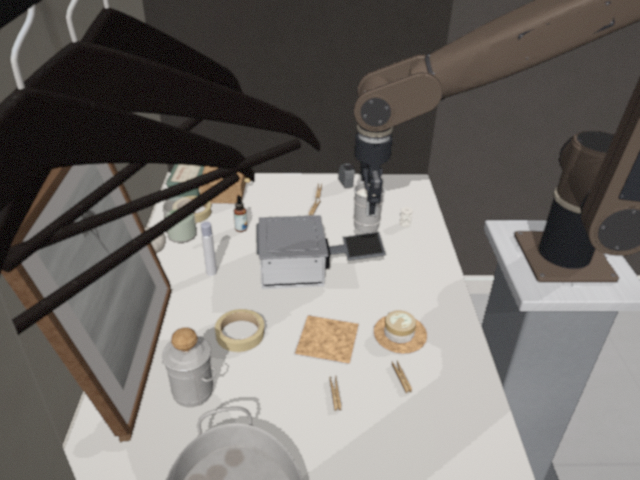

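Call:
{"fn": "play_rows", "kwargs": {
  "deltas": [
    [[0.2, -0.1, -0.4, 0], [0, 0, -0.4, 0], [0, 0, -0.4, 0], [0, 0, -0.4, 0], [0, 0, -0.25, 0], [0, 0, -0.25, 0], [0, 0, -0.25, 0], [0, 0, -0.25, 0], [0, 0, 0, 0], [0, 0, 0, 0], [0, 0, 0, 0], [0, 0, 0, 0]]
  ]
}}

```text
time: 6.75
tcp_pos: [0.4939, 0.0268, 0.0928]
eef_rot: [[-0.998, -0.069, 0.001], [-0.069, 0.998, -0.0], [-0.001, -0.0, -1.0]]
force: [-0.9, 1.3, -1.9]
finger_gap: 0.0639
grip_force: 67.2
```

Run:
```python
from h import *
for n in("side",):
    im,d=save(n,n+"3"); cv2.imwrite("pics/c3.png",cv2.resize(im[100:320,200:460,::-1],None,fx=2.5,fy=2.5))
```

```text
(no output)
```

View pics/c3.png

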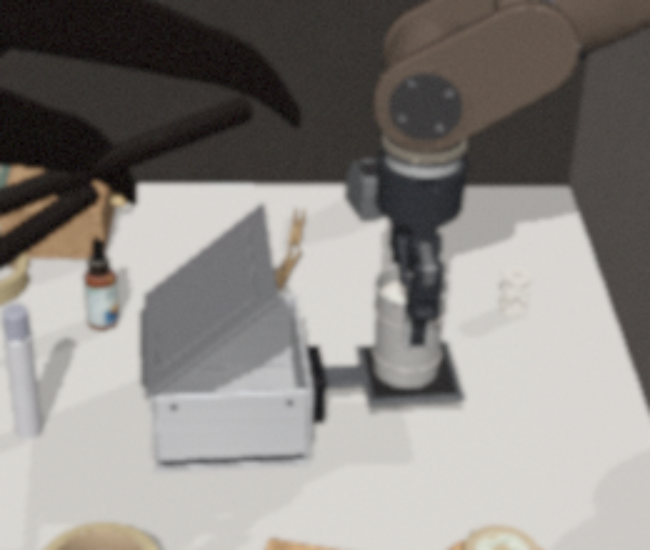

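Call:
{"fn": "play_rows", "kwargs": {
  "deltas": [
    [[0, 0, 0, 0], [0, 0, 0, 0], [0, 0, 0, 0], [0, 0, 0, 0], [0, 0, 0, 0], [0, 0, 0, 0], [0, 0, 0.4, 0], [0, 0, 1, 0], [0, 0, 1, 0], [0, 0, 1, 0], [0, 0, 1, 0], [0, 0, 1, 0]]
  ],
  "fingers": 85
}}

```text
time: 7.8
tcp_pos: [0.4935, 0.027, 0.2294]
eef_rot: [[-0.998, -0.07, 0.001], [-0.07, 0.998, -0.0], [-0.001, -0.0, -1.0]]
force: [-0.2, -0.2, -0.5]
finger_gap: 0.085
grip_force: 0.0
```

Call:
{"fn": "play_rows", "kwargs": {
  "deltas": [
    [[0, -0.8, 0, -1], [0, -0.8, 0, -1], [0, -0.8, 0, -1], [0, -0.8, 0, -1], [0, -0.8, 0, -1], [0, -0.8, 0, -1], [0, -0.8, 0, -1], [0, -0.8, 0, -1], [0, -0.8, 0, -1], [0, -0.8, 0, -1], [0, -0.8, 0, -1], [0, -0.8, 0, -1]]
  ],
  "fingers": 45
}}

```text
time: 8.8
tcp_pos: [0.4935, -0.2141, 0.2282]
eef_rot: [[-0.555, 0.832, 0.001], [0.832, 0.555, -0.0], [-0.001, 0.0, -1.0]]
force: [0.3, 0.0, 0.5]
finger_gap: 0.0449
grip_force: 0.0
```

Run:
```python
from h import *
for n in("top","side"):
    im,d=save(n,n+"4")
    for k,c in [("A",(.602,-.204)),("B",(.573,.411)),("C",(.461,-.236)),("D",(.588,-.289)),("E",(.447,.375))]:
        print(k,n,fit(n,d,c,.045,.007,.03))
    print("can",fit(n,d,(.49,.027),.06,.11,.14), "lid",fit(n,d,(.74,.04),.1,.2,.26))
cv2.imwrite("pics/c4.png",cv2.resize(im[100:320,200:460,::-1],None,fx=2.5,fy=2.5))
```

```text
A top {'n': 110, 'c': array([ 0.602 , -0.2052]), 'size': array([46., 76.]), 'long_deg': 40.7, 'z': np.float64(0.0111), 'med': array([ 0.5993, -0.2026])}
B top {'n': 103, 'c': array([0.5764, 0.4102]), 'size': array([24., 70.]), 'long_deg': 95.9, 'z': np.float64(0.0108), 'med': array([0.571 , 0.4138])}
C top None
D top None
E top {'n': 115, 'c': array([0.4491, 0.3674]), 'size': array([61., 65.]), 'long_deg': 148.1, 'z': np.float64(0.0103), 'med': array([0.445 , 0.3769])}
can {'n': 553, 'c': array([0.4821, 0.0244]), 'size': array([65., 66.]), 'long_deg': 90.4, 'z': np.float64(0.1165), 'med': array([0.4849, 0.0246])} lid {'n': 413, 'c': array([0.7334, 0.0437]), 'size': array([  8., 157.]), 'long_deg': 94.2, 'z': np.float64(0.2236), 'med': array([0.7324, 0.0433])}
A side {'n': 74, 'c': array([ 0.6019, -0.2038]), 'size': array([14., 74.]), 'long_deg': 72.7, 'z': np.float64(0.0103), 'med': array([ 0.6035, -0.201 ])}
B side {'n': 199, 'c': array([0.5736, 0.4108]), 'size': array([14., 76.]), 'long_deg': 95.0, 'z': np.float64(0.0107), 'med': array([0.5727, 0.4183])}
C side {'n': 70, 'c': array([ 0.4608, -0.2328]), 'size': array([14., 74.]), 'long_deg': 97.7, 'z': np.float64(0.0109), 'med': array([ 0.4605, -0.2305])}
D side {'n': 55, 'c': array([ 0.5879, -0.2923]), 'size': array([13., 79.]), 'long_deg': 83.2, 'z': np.float64(0.0101), 'med': array([ 0.5889, -0.2825])}
E side {'n': 207, 'c': array([0.4479, 0.3746]), 'size': array([15., 74.]), 'long_deg': 103.4, 'z': np.float64(0.0101), 'med': array([0.4469, 0.3786])}
can {'n': 577, 'c': array([0.4862, 0.0271]), 'size': array([69., 70.]), 'long_deg': 120.4, 'z': np.float64(0.1187), 'med': array([0.4871, 0.0217])} lid {'n': 133, 'c': array([0.7368, 0.0485]), 'size': array([  7., 155.]), 'long_deg': 93.8, 'z': np.float64(0.2189), 'med': array([0.7331, 0.0887])}
```

View pics/c4.png

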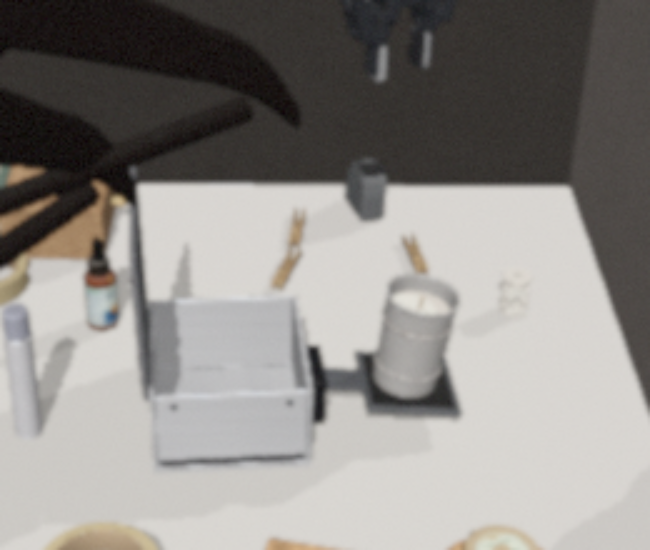

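Call:
{"fn": "play_rows", "kwargs": {
  "deltas": [
    [[-0.22, -0.15, -0.8, -0.86], [-0.22, -0.15, -0.8, -0.86], [-0.22, -0.15, -0.8, -0.86], [-0.22, -0.15, -0.8, -0.86], [-0.22, -0.15, -0.8, -0.86], [-0.22, -0.15, -0.8, -0.86], [0, 0, -1, 0], [0, 0, -1, 0], [0, 0, -1, 0], [0, 0, -0.6, 0], [0, 0, -0.36, 0], [0, 0, -0.2, 0]]
  ]
}}

```text
time: 9.9
tcp_pos: [0.4602, -0.2346, 0.0024]
eef_rot: [[-0.144, 0.99, -0.001], [0.99, 0.144, 0.001], [0.002, -0.001, -1.0]]
force: [-0.8, 0.2, -0.2]
finger_gap: 0.0452
grip_force: 0.0
```

Call:
{"fn": "play_rows", "kwargs": {
  "deltas": [
    [[0, 0, 0, 0], [0, 0, 0, 0], [0, 0, 0, 0], [0, 0, 0, 0], [0, 0, 0, 0], [0, 0, 0, 0]]
  ],
  "fingers": 3,
  "newtons": 50
}}

```text
time: 10.4
tcp_pos: [0.4617, -0.2363, 0.0048]
eef_rot: [[-0.142, 0.99, 0.002], [0.99, 0.142, -0.002], [-0.002, 0.002, -1.0]]
force: [-0.3, 1.7, 6.2]
finger_gap: 0.0132
grip_force: 51.0
```

Call:
{"fn": "play_rows", "kwargs": {
  "deltas": [
    [[0, 0, 0.5, 0], [0, 0, 1, 0], [0, 0, 1, 0], [0.6, 0.95, 1, 0], [0.6, 0.95, 1, 0], [0.6, 0.95, 1, 0], [0.7, 0.95, 0.5, 0], [0.7, 0.95, 0, 0], [0.7, 0.95, 0, 0], [0.7, 0.95, 0, 0], [0.7, 0.95, 0, 0], [0.7, 0.95, 0, 0]]
  ]
}}

```text
time: 11.4
tcp_pos: [0.6109, -0.0205, 0.1538]
eef_rot: [[-0.142, 0.99, -0.0], [0.99, 0.142, -0.0], [-0.0, -0.0, -1.0]]
force: [-0.2, -1.0, -0.1]
finger_gap: 0.0132
grip_force: 50.3
```

Call:
{"fn": "play_rows", "kwargs": {
  "deltas": [
    [[0.55, 0.8, 0, 0], [0.55, 0.8, 0, 0], [0.5, 0.75, 0, 0], [0, 0, -0.5, 0], [0, 0, -1, 0], [0, 0, -1, 0], [0, 0, -0.7, 0], [0, 0, -0.3, 0], [0, 0, 0, 0]]
  ]
}}

```text
time: 12.15
tcp_pos: [0.6481, 0.0366, 0.0629]
eef_rot: [[-0.142, 0.99, -0.006], [0.99, 0.142, 0.0], [0.001, -0.006, -1.0]]
force: [0.5, -0.7, -0.0]
finger_gap: 0.013
grip_force: 50.3
```

Call:
{"fn": "play_rows", "kwargs": {
  "deltas": [
    [[0, 0, 0, 0], [0, 0, 0, 0], [0, 0, 0, 0], [0, 0, 1, 0], [0, 0, 1, 0], [0, 0, 1, 0], [0, 0, 1, 0], [-0.2, -0.95, 0, -0.5], [-0.2, -0.95, 0, -0.5], [-0.2, -0.95, 0, -0.5], [-0.2, -0.95, 0, -0.5], [-0.2, -0.95, 0, -0.5]]
  ],
  "fingers": 45
}}

```text
time: 13.15
tcp_pos: [0.6259, -0.083, 0.1677]
eef_rot: [[0.077, 0.997, 0.003], [0.997, -0.077, -0.001], [-0.001, 0.003, -1.0]]
force: [0.1, -0.4, 0.7]
finger_gap: 0.0453
grip_force: 0.0
```

Run:
```python
from h import *
s=telemetry.get_state(); print(s["tcp_pos"],np.degrees(np.arctan2(s["eef_rot"][1][1],s["eef_rot"][0][1])))
for n in("top","side"):
    im,d=save(n,n+"5")
    for k,c in [("A",(.602,-.204)),("D",(.588,-.289))]:
        print(k,n,fit(n,d,c,.045,.007,.03))
    print("in bin",n,fit(n,d,(.656,.037),.06,.007,.075))
```

```text
[ 0.62588327 -0.08300895  0.1677074 ] -4.42172846858522
A top {'n': 92, 'c': array([ 0.5879, -0.2106]), 'size': array([42., 61.]), 'long_deg': 67.7, 'z': np.float64(0.0109), 'med': array([ 0.5968, -0.2102])}
D top {'n': 111, 'c': array([ 0.5925, -0.2953]), 'size': array([53., 71.]), 'long_deg': 69.9, 'z': np.float64(0.0111), 'med': array([ 0.5857, -0.292 ])}
in bin top {'n': 324, 'c': array([0.6561, 0.0396]), 'size': array([109., 115.]), 'long_deg': 144.2, 'z': np.float64(0.0094), 'med': array([0.652 , 0.0371])}
A side {'n': 71, 'c': array([ 0.6009, -0.2068]), 'size': array([14., 75.]), 'long_deg': 74.1, 'z': np.float64(0.0104), 'med': array([ 0.6035, -0.1958])}
D side {'n': 52, 'c': array([ 0.5885, -0.291 ]), 'size': array([13., 70.]), 'long_deg': 82.2, 'z': np.float64(0.0107), 'med': array([ 0.5889, -0.2867])}
in bin side {'n': 31, 'c': array([ 0.661 , -0.0025]), 'size': array([38., 69.]), 'long_deg': 168.3, 'z': np.float64(0.0127), 'med': array([0.6608, 0.0085])}
```

Call:
{"fn": "play_rows", "kwargs": {
  "deltas": [
    [[-0.2, -0.97, -0.3, -0.52], [-0.2, -0.97, -0.3, -0.52], [-0.2, -0.97, -0.3, -0.52], [-0.2, -0.97, -0.3, -0.52], [-0.2, -0.97, -0.3, -0.52], [0, 0, -1, 0], [0, 0, -1, 0], [0, 0, -1, 0], [0, 0, -1, 0], [0, 0, -0.55, 0], [0, 0, -0.3, 0], [0, 0, -0.1, 0]]
  ]
}}

```text
time: 14.25
tcp_pos: [0.6004, -0.2024, 0.0038]
eef_rot: [[0.297, 0.955, -0.001], [0.955, -0.297, 0.001], [0.0, -0.001, -1.0]]
force: [0.4, -0.2, 0.5]
finger_gap: 0.0451
grip_force: 0.0
```

Call:
{"fn": "play_rows", "kwargs": {
  "deltas": [
    [[0, 0, 0, 0], [0, 0, 0, 0], [0, 0, 0, 0], [0, 0, 0, 0], [0, 0, 0, 0], [0, 0, 0, 0]]
  ],
  "fingers": 3
}}

```text
time: 14.75
tcp_pos: [0.602, -0.2037, 0.0067]
eef_rot: [[0.298, 0.955, 0.003], [0.955, -0.298, -0.001], [-0.0, 0.004, -1.0]]
force: [-0.4, -0.1, 6.9]
finger_gap: 0.013
grip_force: 51.0
```

Call:
{"fn": "play_rows", "kwargs": {
  "deltas": [
    [[0, 0, 0.5, 0], [0, 0, 1, 0], [0, 0, 1, 0], [0.2, 0.95, 1, 0.45], [0.2, 0.95, 1, 0.45], [0.2, 0.95, 1, 0.45], [0.2, 0.95, 0.8, 0.45], [0.2, 0.95, 0, 0.45], [0.2, 0.95, 0, 0.45], [0.2, 0.95, 0, 0.45], [0.2, 0.95, 0, 0.45], [0.2, 0.95, 0, 0.45]]
  ]
}}

```text
time: 15.75
tcp_pos: [0.6453, 0.0118, 0.1626]
eef_rot: [[-0.053, 0.999, -0.0], [0.999, 0.053, -0.0], [-0.0, -0.0, -1.0]]
force: [0.5, -0.4, -0.2]
finger_gap: 0.013
grip_force: 50.3
```

Call:
{"fn": "play_rows", "kwargs": {
  "deltas": [
    [[0.06, 0.55, 0, 0.1], [0.06, 0.5, 0, 0.1], [0, 0, -0.5, 0], [0, 0, -1, 0], [0, 0, -1, 0], [0, 0, -0.8, 0], [0, 0, -0.5, 0], [0, 0, -0.2, 0], [0, 0, 0, 0]]
  ]
}}

```text
time: 16.5
tcp_pos: [0.6474, 0.0362, 0.0601]
eef_rot: [[-0.067, 0.998, -0.003], [0.998, 0.067, 0.0], [0.0, -0.003, -1.0]]
force: [0.4, -0.0, -0.7]
finger_gap: 0.0124
grip_force: 50.3
```

Call:
{"fn": "play_rows", "kwargs": {
  "deltas": [
    [[0, 0, 0, 0], [0, 0, 0, 0], [0, 0, 0, 0], [0, 0, 1, 0], [0, 0, 1, 0], [0, 0, 1, 0], [0, 0, 1, 0], [-0.2, -0.95, 0, -0.3], [-0.2, -0.95, 0, -0.3], [-0.2, -0.95, 0, -0.3], [-0.2, -0.95, 0, -0.3], [-0.2, -0.95, 0, -0.3]]
  ],
  "fingers": 45
}}

```text
time: 17.5
tcp_pos: [0.6238, -0.0829, 0.1637]
eef_rot: [[0.063, 0.998, 0.003], [0.998, -0.063, -0.001], [-0.001, 0.003, -1.0]]
force: [0.9, -0.3, -0.2]
finger_gap: 0.045
grip_force: 0.0
```

Run:
```python
from h import *
s=telemetry.get_state(); print(s["tcp_pos"],np.degrees(np.arctan2(s["eef_rot"][1][1],s["eef_rot"][0][1])))
for n in("top","side"):
    im,d=save(n,n+"6")
    for k,c in [("A",(.602,-.204)),("D",(.588,-.289)),("B",(.573,.411)),("E",(.447,.376))]:
        print(k,n,fit(n,d,c,.045,.007,.03))
    print("in bin",n,fit(n,d,(.656,.037),.06,.007,.075))
```

```text
[ 0.62381798 -0.08289438  0.16370712] -3.616755137880135
A top {'n': 9, 'c': array([ 0.591 , -0.2136]), 'size': array([57., 69.]), 'long_deg': 159.2, 'z': np.float64(0.0078), 'med': array([ 0.5889, -0.2203])}
D top {'n': 120, 'c': array([ 0.587, -0.289]), 'size': array([57., 80.]), 'long_deg': 41.0, 'z': np.float64(0.0107), 'med': array([ 0.5856, -0.2901])}
B top {'n': 106, 'c': array([0.5751, 0.4143]), 'size': array([51., 73.]), 'long_deg': 118.7, 'z': np.float64(0.0108), 'med': array([0.5706, 0.4149])}
E top {'n': 104, 'c': array([0.4507, 0.3775]), 'size': array([61., 73.]), 'long_deg': 53.2, 'z': np.float64(0.0108), 'med': array([0.445 , 0.3779])}
in bin top {'n': 376, 'c': array([0.6574, 0.0365]), 'size': array([112., 118.]), 'long_deg': 50.7, 'z': np.float64(0.0102), 'med': array([0.65  , 0.0345])}
A side None
D side {'n': 54, 'c': array([ 0.5889, -0.2861]), 'size': array([13., 72.]), 'long_deg': 83.3, 'z': np.float64(0.0111), 'med': array([ 0.589 , -0.2803])}
B side {'n': 199, 'c': array([0.5735, 0.4114]), 'size': array([14., 73.]), 'long_deg': 94.9, 'z': np.float64(0.0105), 'med': array([0.5726, 0.4189])}
E side {'n': 205, 'c': array([0.4478, 0.374 ]), 'size': array([14., 75.]), 'long_deg': 104.5, 'z': np.float64(0.0101), 'med': array([0.4468, 0.3794])}
in bin side {'n': 60, 'c': array([0.6581, 0.0026]), 'size': array([54., 69.]), 'long_deg': 147.4, 'z': np.float64(0.0253), 'med': array([0.6559, 0.0144])}
```

Call:
{"fn": "play_rows", "kwargs": {
  "deltas": [
    [[-0.16, -0.92, -0.3, -0.08], [-0.16, -0.92, -0.3, -0.08], [-0.16, -0.92, -0.3, -0.08], [-0.16, -0.92, -0.3, -0.08], [-0.16, -0.92, -0.3, -0.08], [-0.16, -0.92, -0.3, -0.08], [-0.16, -0.92, -0.3, -0.08], [-0.16, -0.92, -0.3, -0.08], [-0.16, -0.92, -0.3, -0.08], [0, 0, -1, 0], [0, 0, -1, 0], [0, 0, -1, 0]]
  ]
}}

```text
time: 18.6
tcp_pos: [0.5888, -0.2893, 0.0202]
eef_rot: [[0.125, 0.992, 0.003], [0.992, -0.125, -0.001], [-0.001, 0.003, -1.0]]
force: [0.6, -0.4, -0.2]
finger_gap: 0.0452
grip_force: 0.0
```

Call:
{"fn": "play_rows", "kwargs": {
  "deltas": [
    [[0, 0, -0.4, 0], [0, 0, -0.25, 0], [0, 0, -0.05, 0], [0, 0, 0, 0]]
  ]
}}

```text
time: 18.93
tcp_pos: [0.5886, -0.2889, 0.0032]
eef_rot: [[0.124, 0.992, 0.002], [0.992, -0.124, -0.001], [-0.001, 0.002, -1.0]]
force: [0.5, -0.1, -0.6]
finger_gap: 0.0451
grip_force: 0.0
```

Call:
{"fn": "play_rows", "kwargs": {
  "deltas": [
    [[0, 0, 0, 0], [0, 0, 0, 0], [0, 0, 0, 0], [0, 0, 0, 0], [0, 0, 0, 0], [0, 0, 0, 0]]
  ],
  "fingers": 3
}}

```text
time: 19.43
tcp_pos: [0.5888, -0.2895, 0.004]
eef_rot: [[0.125, 0.992, 0.003], [0.992, -0.125, -0.002], [-0.001, 0.003, -1.0]]
force: [0.1, 0.1, 5.8]
finger_gap: 0.0134
grip_force: 51.2
```

Call:
{"fn": "play_rows", "kwargs": {
  "deltas": [
    [[0, 0, 0.5, 0], [0, 0, 1, 0], [0, 0, 1, 0], [0.18, 0.97, 1, 0.18], [0.18, 0.97, 1, 0.18], [0.18, 0.97, 1, 0.18], [0.18, 0.97, 0.9, 0.18], [0.18, 0.97, 0, 0.18], [0.18, 0.97, 0, 0.18], [0.18, 0.97, 0, 0.18], [0.18, 0.97, 0, 0.18], [0.18, 0.97, 0, 0.18]]
  ]
}}

```text
time: 20.43
tcp_pos: [0.6278, -0.0693, 0.1625]
eef_rot: [[-0.017, 1.0, -0.0], [1.0, 0.017, -0.0], [-0.0, -0.0, -1.0]]
force: [0.1, -0.6, -0.4]
finger_gap: 0.0133
grip_force: 50.5
```

Call:
{"fn": "play_rows", "kwargs": {
  "deltas": [
    [[0.15, 0.86, 0, 0.12], [0.15, 0.86, 0, 0.12], [0.15, 0.86, 0, 0.12], [0.15, 0.86, 0, 0.12], [0.15, 0.82, 0, 0.12], [0, 0, -0.5, 0], [0, 0, -1, 0], [0, 0, -1, 0], [0, 0, -0.8, 0], [0, 0, -0.4, 0], [0, 0, -0.1, 0], [0, 0, 0, 0]]
  ]
}}

```text
time: 21.43
tcp_pos: [0.6463, 0.0355, 0.0664]
eef_rot: [[-0.068, 0.998, -0.002], [0.998, 0.068, 0.0], [0.0, -0.002, -1.0]]
force: [-1.1, 0.7, 0.5]
finger_gap: 0.0131
grip_force: 50.5
```

Call:
{"fn": "play_rows", "kwargs": {
  "deltas": [
    [[0, 0, 0, 0], [0, 0, 0, 0], [0, 0, 0, 0], [0, 0, 1, 0], [0, 0, 1, 0], [0, 0, 1, 0], [0, 0, 1, 0], [-0.2, 0.95, 0, 0], [-0.2, 0.95, 0, 0], [-0.2, 0.95, 0, 0], [-0.2, 0.95, 0, 0], [-0.2, 0.95, 0, 0]]
  ],
  "fingers": 45
}}

```text
time: 22.43
tcp_pos: [0.622, 0.1557, 0.1685]
eef_rot: [[-0.068, 0.998, 0.002], [0.998, 0.068, 0.0], [0.0, 0.002, -1.0]]
force: [0.4, 0.4, 0.5]
finger_gap: 0.0451
grip_force: 0.0
```

Run:
```python
from h import *
s=telemetry.get_state(); print(s["time"],s["tcp_pos"],np.degrees(np.arctan2(s["eef_rot"][1][1],s["eef_rot"][0][1])))
for n in("top","side"):
    im,d=save(n,n+"7")
    for k,c in [("D",(.588,-.289)),("B",(.573,.411)),("E",(.447,.376))]:
        print(k,n,fit(n,d,c,.045,.007,.03))
    print("pot",n,fit(n,d,(.434,.258),.05,.025,.06))
```

```text
22.4333 [0.6219649  0.15568366 0.16852863] 3.9195102678451748
D top {'n': 15, 'c': array([ 0.5874, -0.2892]), 'size': array([66., 66.]), 'long_deg': 127.2, 'z': np.float64(0.0077), 'med': array([ 0.5836, -0.284 ])}
B top {'n': 113, 'c': array([0.5707, 0.4138]), 'size': array([59., 67.]), 'long_deg': 52.9, 'z': np.float64(0.01), 'med': array([0.5709, 0.4135])}
E top {'n': 110, 'c': array([0.4473, 0.3765]), 'size': array([72., 80.]), 'long_deg': 109.3, 'z': np.float64(0.0101), 'med': array([0.445 , 0.3774])}
pot top {'n': 38, 'c': array([0.4384, 0.2827]), 'size': array([ 9., 37.]), 'long_deg': 175.5, 'z': np.float64(0.0389), 'med': array([0.4369, 0.282 ])}
D side None
B side {'n': 199, 'c': array([0.5736, 0.4117]), 'size': array([13., 73.]), 'long_deg': 95.1, 'z': np.float64(0.0108), 'med': array([0.5728, 0.419 ])}
E side {'n': 207, 'c': array([0.4482, 0.374 ]), 'size': array([15., 75.]), 'long_deg': 103.8, 'z': np.float64(0.0103), 'med': array([0.4473, 0.3793])}
pot side {'n': 655, 'c': array([0.4372, 0.2601]), 'size': array([60., 61.]), 'long_deg': 129.5, 'z': np.float64(0.0393), 'med': array([0.4384, 0.266 ])}
```

View pics/top7.png

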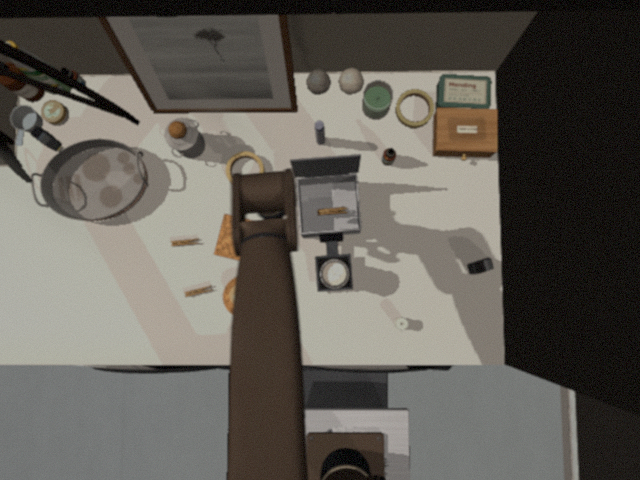

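Call:
{"fn": "play_rows", "kwargs": {
  "deltas": [
    [[-0.18, 0.93, -0.3, 0.02], [-0.18, 0.93, -0.3, 0.02], [-0.18, 0.93, -0.3, 0.02], [-0.18, 0.93, -0.3, 0.02], [-0.18, 0.93, -0.3, 0.02], [-0.18, 0.93, -0.3, 0.02], [-0.18, 0.93, -0.3, 0.02], [-0.18, 0.93, -0.3, 0.02], [-0.18, 0.93, -0.3, 0.02], [-0.18, 0.93, -0.3, 0.02], [-0.18, 0.93, -0.3, 0.02], [0, 0, -1, 0]]
  ]
}}

```text
time: 23.53
tcp_pos: [0.5747, 0.4154, 0.0647]
eef_rot: [[-0.091, 0.996, 0.009], [0.996, 0.091, 0.006], [0.005, 0.01, -1.0]]
force: [0.7, -0.2, 0.3]
finger_gap: 0.045
grip_force: 0.0
```

Call:
{"fn": "play_rows", "kwargs": {
  "deltas": [
    [[0, 0, -1, 0], [0, 0, -0.8, 0], [0, 0, -0.35, 0], [0, 0, -0.12, 0], [0, 0, 0, 0]]
  ]
}}

```text
time: 23.95
tcp_pos: [0.5727, 0.4099, 0.0027]
eef_rot: [[-0.087, 0.996, -0.0], [0.996, 0.087, -0.0], [-0.0, -0.0, -1.0]]
force: [0.8, 0.8, -0.2]
finger_gap: 0.045
grip_force: 0.0
```

Call:
{"fn": "play_rows", "kwargs": {
  "deltas": [
    [[0, 0, 0, 0], [0, 0, 0, 0], [0, 0, 0, 0], [0, 0, 0, 0], [0, 0, 0, 0], [0, 0, 0, 0]]
  ],
  "fingers": 3
}}

```text
time: 24.45
tcp_pos: [0.5739, 0.411, 0.0052]
eef_rot: [[-0.088, 0.996, 0.004], [0.996, 0.088, 0.002], [0.001, 0.004, -1.0]]
force: [-0.0, -1.5, 6.7]
finger_gap: 0.0133
grip_force: 51.4
```

Call:
{"fn": "play_rows", "kwargs": {
  "deltas": [
    [[0, 0, 0.5, 0], [0, 0, 1, 0], [0, 0, 1, 0], [0.14, -0.97, 1, 0], [0.14, -0.97, 1, 0], [0.14, -0.97, 1, 0], [0.14, -0.97, 0.9, 0], [0.14, -0.97, 0, 0], [0.14, -0.97, 0, 0], [0.14, -0.97, 0, 0], [0.14, -0.97, 0, 0], [0.14, -0.97, 0, 0]]
  ]
}}

```text
time: 25.45
tcp_pos: [0.6034, 0.191, 0.1633]
eef_rot: [[-0.088, 0.996, -0.0], [0.996, 0.088, 0.0], [0.0, -0.0, -1.0]]
force: [1.1, 0.2, -0.4]
finger_gap: 0.0131
grip_force: 50.7
```

Call:
{"fn": "play_rows", "kwargs": {
  "deltas": [
    [[0.14, -0.95, 0, 0], [0.14, -0.95, 0, 0], [0.14, -0.95, 0, 0], [0.14, -0.95, 0, 0], [0.14, -0.95, 0, 0], [0.14, -0.95, 0, 0], [0, -0.57, -0.5, 0], [0, 0, -1, 0], [0, 0, -1, 0], [0, 0, -0.8, 0], [0, 0, -0.4, 0], [0, 0, 0, 0]]
  ]
}}

```text
time: 26.45
tcp_pos: [0.6219, 0.0359, 0.0664]
eef_rot: [[-0.088, 0.996, -0.007], [0.996, 0.088, 0.001], [0.002, -0.007, -1.0]]
force: [-0.6, 0.0, 0.2]
finger_gap: 0.0131
grip_force: 50.7
```

Call:
{"fn": "play_rows", "kwargs": {
  "deltas": [
    [[0, 0, 0, 0], [0, 0, 0, 0], [0, 0, 0, 0], [0, 0, 1, 0], [0, 0, 1, 0], [0, 0, 1, 0], [0, 0, 1, 0], [0, 0.7, 0, 0], [-0.5, 0.95, 0, 0.25], [-0.5, 0.95, 0, 0.25], [-0.5, 0.95, 0, 0.25], [-0.5, 0.95, 0, 0.25]]
  ],
  "fingers": 28
}}

```text
time: 27.45
tcp_pos: [0.5749, 0.149, 0.1722]
eef_rot: [[-0.175, 0.985, 0.003], [0.985, 0.175, 0.0], [-0.0, 0.003, -1.0]]
force: [-0.1, 0.0, 0.4]
finger_gap: 0.0279
grip_force: 0.0
```

Run:
```python
from h import *
s=telemetry.get_state(); print(s["time"],s["tcp_pos"],np.degrees(np.arctan2(s["eef_rot"][1][1],s["eef_rot"][0][1])))
for n in("top","side"):
    im,d=save(n,n+"8")
    for k,c in [("B",(.573,.411)),("E",(.447,.376))]:
        print(k,n,fit(n,d,c,.045,.007,.03))
    print("pot",n,fit(n,d,(.434,.258),.05,.025,.06))
```

```text
27.45 [0.57493726 0.14896317 0.172214  ] 10.076401867307826
B top None
E top {'n': 104, 'c': array([0.4549, 0.3766]), 'size': array([61., 71.]), 'long_deg': 123.8, 'z': np.float64(0.0111), 'med': array([0.445 , 0.3788])}
pot top {'n': 169, 'c': array([0.4372, 0.2751]), 'size': array([24., 58.]), 'long_deg': 172.4, 'z': np.float64(0.0398), 'med': array([0.4369, 0.2726])}
B side None
E side {'n': 199, 'c': array([0.4483, 0.373 ]), 'size': array([15., 74.]), 'long_deg': 103.5, 'z': np.float64(0.0103), 'med': array([0.4467, 0.3782])}
pot side {'n': 658, 'c': array([0.4381, 0.26  ]), 'size': array([62., 63.]), 'long_deg': 115.5, 'z': np.float64(0.0392), 'med': array([0.4388, 0.2661])}
```

Call:
{"fn": "play_rows", "kwargs": {
  "deltas": [
    [[-0.51, 0.91, -0.3, 0.08], [-0.51, 0.91, -0.3, 0.08], [-0.51, 0.91, -0.3, 0.08], [-0.51, 0.91, -0.3, 0.08], [-0.51, 0.91, -0.3, 0.08], [-0.51, 0.91, -0.3, 0.08], [-0.51, 0.91, -0.3, 0.08], [-0.51, 0.91, -0.3, 0.08], [-0.51, 0.91, -0.3, 0.08], [-0.51, 0.89, -0.3, 0.08], [0, 0, -1, 0], [0, 0, -1, 0]]
  ],
  "fingers": 45
}}

```text
time: 28.55
tcp_pos: [0.4491, 0.3771, 0.0475]
eef_rot: [[-0.245, 0.97, 0.006], [0.97, 0.245, 0.003], [0.002, 0.007, -1.0]]
force: [-0.1, -0.8, -0.8]
finger_gap: 0.045
grip_force: 0.0
```

Call:
{"fn": "play_rows", "kwargs": {
  "deltas": [
    [[0, 0, -0.8, 0], [0, 0, -0.5, 0], [0, 0, -0.25, 0], [0, 0, -0.08, 0], [0, 0, 0, 0]]
  ]
}}

```text
time: 28.97
tcp_pos: [0.4482, 0.3749, 0.0052]
eef_rot: [[-0.242, 0.97, 0.001], [0.97, 0.242, 0.0], [0.0, 0.001, -1.0]]
force: [-0.2, 0.3, -0.4]
finger_gap: 0.0448
grip_force: 0.0
```

Call:
{"fn": "play_rows", "kwargs": {
  "deltas": [
    [[0, 0, 0, 0], [0, 0, 0, 0], [0, 0, 0, 0], [0, 0, 0, 0], [0, 0, 0, 0], [0, 0, 0, 0]]
  ],
  "fingers": 3
}}

```text
time: 29.47
tcp_pos: [0.4485, 0.3755, 0.0062]
eef_rot: [[-0.243, 0.97, 0.002], [0.97, 0.243, 0.001], [0.001, 0.003, -1.0]]
force: [-0.5, -1.0, 6.3]
finger_gap: 0.013
grip_force: 50.8
```

Call:
{"fn": "play_rows", "kwargs": {
  "deltas": [
    [[0, 0, 0.5, 0], [0, 0, 1, 0], [0, 0, 1, 0], [0.6, -0.95, 1, -0.13], [0.6, -0.95, 1, -0.13], [0.6, -0.95, 1, -0.13], [0.6, -0.95, 0.9, -0.13], [0.6, -0.95, 0, -0.13], [0.6, -0.95, 0, -0.13], [0.6, -0.95, 0, -0.13], [0.6, -0.95, 0, -0.13], [0.6, -0.95, 0, -0.13]]
  ]
}}

```text
time: 30.47
tcp_pos: [0.5825, 0.16, 0.165]
eef_rot: [[-0.142, 0.99, -0.0], [0.99, 0.142, 0.0], [0.0, -0.0, -1.0]]
force: [0.6, 0.5, -0.0]
finger_gap: 0.0127
grip_force: 50.1
```

Call:
{"fn": "play_rows", "kwargs": {
  "deltas": [
    [[0.66, -0.98, 0, -0.13], [0.66, -0.98, 0, -0.13], [0.66, -0.98, 0, -0.13], [0.66, -0.98, 0, -0.13], [0.66, -0.98, 0, -0.13], [0, 0, -0.5, 0], [0, 0, -1, 0], [0, 0, -1, 0], [0, 0, -0.8, 0], [0, 0, -0.2, 0], [0, 0, 0, 0]]
  ]
}}

```text
time: 31.38
tcp_pos: [0.6626, 0.0392, 0.0745]
eef_rot: [[-0.086, 0.996, -0.006], [0.996, 0.086, 0.001], [0.001, -0.005, -1.0]]
force: [-0.2, -0.7, 0.2]
finger_gap: 0.0128
grip_force: 50.1
```

Call:
{"fn": "play_rows", "kwargs": {
  "deltas": [
    [[0, 0, 0, 0], [0, 0, 0, 0], [0, 0, 0, 0], [-0.2, 0, 1, 0], [-0.2, 0, 1, 0], [-0.2, 0, 1, 0], [-0.2, 0, 1, 0], [-0.5, 0.7, 0.3, 0], [-0.7, 0.95, 0, 1], [-0.7, 0.95, 0, 1], [-0.7, 0.95, 0, 1], [-0.7, 0.95, 0, 1]]
  ],
  "fingers": 28
}}

```text
time: 32.38
tcp_pos: [0.5625, 0.1522, 0.1867]
eef_rot: [[-0.425, 0.905, 0.004], [0.905, 0.425, 0.001], [-0.001, 0.004, -1.0]]
force: [0.9, 0.4, -0.2]
finger_gap: 0.0276
grip_force: 0.0
```

Run:
```python
from h import *
s=telemetry.get_state(); print(s["time"],s["tcp_pos"],np.degrees(np.arctan2(s["eef_rot"][1][1],s["eef_rot"][0][1])))
for n in("top","side"):
    im,d=save(n,n+"9")
    for k,c in [("E",(.447,.376))]:
        print(k,n,fit(n,d,c,.045,.007,.03))
    print("pot",n,fit(n,d,(.434,.258),.05,.025,.06),fit(n,d,(.656,.037),.055,.02,.14))
    cv2.imwrite("pics/c9"+n+".png",cv2.resize(im[140:320,200:460,::-1],None,fx=2.5,fy=2.5))
```

```text
32.3833 [0.56246871 0.15215784 0.18674679] 25.154016334320303
E top None
pot top {'n': 106, 'c': array([0.431 , 0.2774]), 'size': array([21., 41.]), 'long_deg': 173.6, 'z': np.float64(0.0398), 'med': array([0.4319, 0.2769])} {'n': 194, 'c': array([0.6534, 0.0309]), 'size': array([57., 72.]), 'long_deg': 105.5, 'z': np.float64(0.0346), 'med': array([0.6471, 0.0318])}
E side None
pot side {'n': 660, 'c': array([0.4369, 0.2601]), 'size': array([61., 62.]), 'long_deg': 118.9, 'z': np.float64(0.0393), 'med': array([0.4387, 0.266 ])} {'n': 91, 'c': array([0.664 , 0.0219]), 'size': array([44., 59.]), 'long_deg': 94.4, 'z': np.float64(0.0372), 'med': array([0.651 , 0.0253])}
```

View pics/c9top.png

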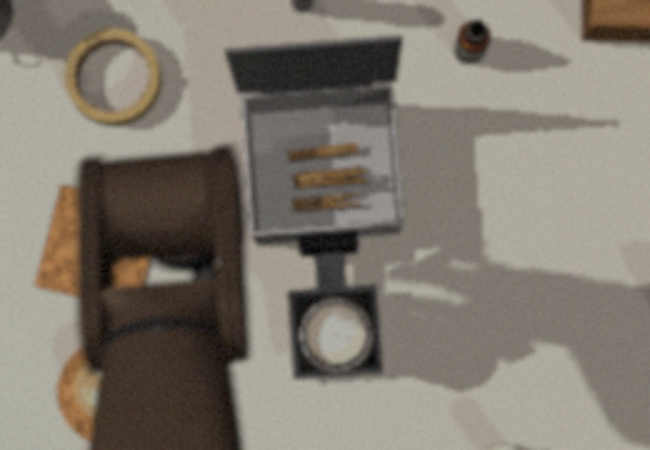

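Call:
{"fn": "play_rows", "kwargs": {
  "deltas": [
    [[-0.84, 0.71, -0.3, 0], [-0.84, 0.71, -0.3, 0], [-0.84, 0.71, -0.3, 0], [-0.84, 0.71, -0.3, 0], [-0.84, 0.71, -0.3, 0], [-0.84, 0.71, -0.3, 0], [0, 0, -1, 0], [0, 0, -1, 0], [0, 0, -1, 0], [0, 0, -1, 0], [0, 0, -0.6, 0], [0, 0, 0, 0]]
  ],
  "fingers": 85
}}

```text
time: 33.48
tcp_pos: [0.435, 0.2567, 0.0222]
eef_rot: [[-0.421, 0.907, -0.004], [0.907, 0.421, -0.002], [0.0, -0.004, -1.0]]
force: [-0.5, -0.3, -0.1]
finger_gap: 0.0851
grip_force: 0.0
```

Call:
{"fn": "play_rows", "kwargs": {
  "deltas": [
    [[0, 0, -0.5, 0], [0, 0, -0.3, 0], [0, 0, -0.1, 0], [0, 0, 0, 0], [0, 0, 0, 0]]
  ]
}}

```text
time: 33.9
tcp_pos: [0.4372, 0.2578, 0.003]
eef_rot: [[-0.421, 0.907, 0.002], [0.907, 0.421, 0.0], [-0.0, 0.002, -1.0]]
force: [-0.6, 0.4, -0.8]
finger_gap: 0.0848
grip_force: 0.0
```

Call:
{"fn": "play_rows", "kwargs": {
  "deltas": [
    [[0, 0, 0, 0], [0, 0, 0, 0], [0, 0, 0, 0], [0, 0, 0, 0], [0, 0, 0, 0], [0, 0, 0, 0]]
  ],
  "fingers": 50,
  "newtons": 40
}}

```text
time: 34.4
tcp_pos: [0.4371, 0.2579, 0.0031]
eef_rot: [[-0.422, 0.907, 0.001], [0.907, 0.422, 0.0], [-0.0, 0.001, -1.0]]
force: [-1.7, -0.8, 6.1]
finger_gap: 0.0603
grip_force: 43.7
```

Call:
{"fn": "play_rows", "kwargs": {
  "deltas": [
    [[0, 0, 0.5, 0], [0, 0, 1, 0], [0, 0, 0.5, 0], [0.8, 0.06, 0, 0], [0.8, 0.06, 0, 0], [0.8, 0.06, 0, 0], [0.8, 0.06, 0, 0], [0.8, 0.06, 0, 0], [0.8, 0.06, 0, 0], [0.6, 0.04, 0, 0], [0.3, 0, 0, 0], [0, 0, 0, 0]]
  ]
}}

```text
time: 35.4
tcp_pos: [0.5799, 0.2674, 0.0516]
eef_rot: [[-0.421, 0.907, 0.0], [0.907, 0.421, -0.0], [-0.0, 0.0, -1.0]]
force: [-0.1, 1.2, -1.4]
finger_gap: 0.0604
grip_force: 43.5
```

Call:
{"fn": "play_rows", "kwargs": {
  "deltas": [
    [[0, 0, -0.7, 0], [0, 0, -0.7, 0], [0, 0, -0.4, 0], [0, 0, -0.17, 0], [0, 0, 0, 0], [0, 0, 0, 0]]
  ]
}}

```text
time: 35.9
tcp_pos: [0.5778, 0.2677, 0.003]
eef_rot: [[-0.422, 0.907, -0.002], [0.907, 0.422, -0.001], [0.0, -0.002, -1.0]]
force: [-2.0, -0.7, 2.4]
finger_gap: 0.0604
grip_force: 44.4
```

Call:
{"fn": "play_rows", "kwargs": {
  "deltas": [
    [[0, 0, 0, 0], [0, 0, 0, 0], [0, 0, 0, 0], [0, 0, 0, 0], [0, 0, 0.5, 0], [0, 0, 1, 0], [0, 0, 1, 0], [0, 0, 1, 0], [0, 0, 1, 1], [0, 0, 1, 1], [0, 0, 1, 1], [0, 0, 1, 1]]
  ],
  "fingers": 85
}}

```text
time: 36.9
tcp_pos: [0.5788, 0.2676, 0.1928]
eef_rot: [[-0.709, 0.705, 0.001], [0.705, 0.709, 0.0], [-0.001, 0.001, -1.0]]
force: [-0.2, 0.9, -0.1]
finger_gap: 0.0849
grip_force: 0.0
```

Call:
{"fn": "play_rows", "kwargs": {
  "deltas": [
    [[-0.31, -0.8, 0, 0.82], [-0.31, -0.8, 0, 0.82], [-0.31, -0.8, 0, 0.82], [-0.31, -0.8, 0, 0.82], [-0.31, -0.8, 0, 0.82], [-0.31, -0.8, 0, 0.82], [-0.31, -0.8, 0, 0.82], [-0.31, -0.8, 0, 0.82], [-0.31, -0.8, 0, 0.82], [-0.31, -0.8, 0, 0.82], [-0.31, -0.8, 0, 0.82], [-0.31, -0.8, 0, 0.82]]
  ]
}}

```text
time: 37.9
tcp_pos: [0.4855, 0.0268, 0.1914]
eef_rot: [[-0.997, -0.076, 0.001], [-0.076, 0.997, -0.0], [-0.001, -0.0, -1.0]]
force: [0.4, 0.3, 0.7]
finger_gap: 0.0848
grip_force: 0.0
```

Run:
```python
from h import *
s=telemetry.get_state(); print(s["time"],s["tcp_pos"],np.degrees(np.arctan2(s["eef_rot"][1][1],s["eef_rot"][0][1])))
for n in("top","side"):
    im,d=save(n,n+"10")
    print("pot",n,fit(n,d,(.58,.268),.05,.025,.06),"can",fit(n,d,(.486,.026),.05,.11,.145))
cv2.imwrite("pics/c10.png",cv2.resize(im[160:460,200:500,::-1],None,fx=2,fy=2))
```

```text
37.9 [0.48546761 0.02676118 0.1913956 ] 94.34340101511701
pot top {'n': 474, 'c': array([0.5764, 0.2669]), 'size': array([59., 60.]), 'long_deg': 44.2, 'z': np.float64(0.0392), 'med': array([0.5753, 0.2665])} can {'n': 10, 'c': array([0.4506, 0.0247]), 'size': array([ 3., 23.]), 'long_deg': 90.5, 'z': np.float64(0.1257), 'med': array([0.4506, 0.0212])}
pot side {'n': 678, 'c': array([0.579 , 0.2714]), 'size': array([60., 64.]), 'long_deg': 81.1, 'z': np.float64(0.0391), 'med': array([0.5794, 0.276 ])} can {'n': 584, 'c': array([0.4856, 0.027 ]), 'size': array([66., 71.]), 'long_deg': 69.4, 'z': np.float64(0.1188), 'med': array([0.4873, 0.0224])}
```

View pics/c10.png

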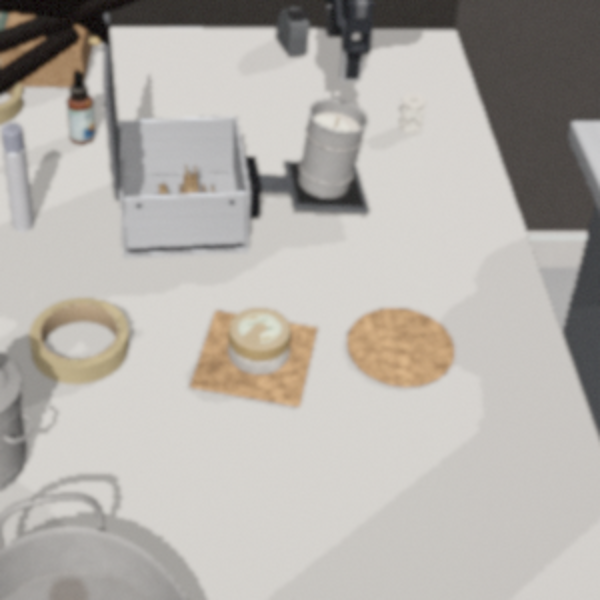

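Call:
{"fn": "play_rows", "kwargs": {
  "deltas": [
    [[0.05, 0, -0.5, 0], [0, 0, -1, 0], [0, 0, -1, 0], [0, 0, -1, 0], [0, 0, -0.6, 0], [0, 0, -0.25, 0], [0, 0, -0.1, 0], [0, 0, 0, 0], [0, 0, 0, 0]]
  ]
}}

```text
time: 38.75
tcp_pos: [0.4882, 0.0277, 0.0805]
eef_rot: [[-0.997, -0.072, 0.003], [-0.072, 0.997, -0.0], [-0.002, -0.0, -1.0]]
force: [0.1, -0.1, 1.3]
finger_gap: 0.0851
grip_force: 0.0
```

Call:
{"fn": "play_rows", "kwargs": {
  "deltas": [
    [[0, 0, 0, 0], [0, 0, 0, 0], [0, 0, 0, 0], [0, 0, 0, 0], [0, 0, 0, 0], [0, 0, 0, 0], [0, 0, 0, 0]]
  ],
  "fingers": 55,
  "newtons": 60
}}

```text
time: 39.33
tcp_pos: [0.4884, 0.0271, 0.0809]
eef_rot: [[-0.997, -0.072, 0.003], [-0.072, 0.997, -0.001], [-0.003, -0.001, -1.0]]
force: [-1.1, -2.6, 4.8]
finger_gap: 0.064
grip_force: 65.1
```

Run:
```python
from h import *
for n in("top","side"):
    im,d=save(n,n+"11"); w=cloud(n,d); hsv=cv2.cvtColor(im,cv2.COLOR_RGB2HSV)
    m=(hsv[...,1]>90)&(np.hypot(w[...,0]-.434,w[...,1]-.256)<.085)&(w[...,2]<.015); p=(w[m][:,:2]*1000).astype(np.float32)
    if len(p): print(n,len(p),cv2.minEnclosingCircle(p),p.mean(0),np.percentile(p,[1,99],axis=0))
```

```text
top 1392 ((432.1923522949219, 255.1414337158203), 54.18292999267578) [431.54904 255.24933] [[381.50813416 204.51344971]
 [480.75479004 306.32157257]]
side 1463 ((434.49041748046875, 258.5457458496094), 54.08237075805664) [433.68567 260.222  ] [[385.41122925 209.56069885]
 [482.03530823 307.81929626]]
```

Call:
{"fn": "play_rows", "kwargs": {
  "deltas": [
    [[0, 0, 0.4, 0], [0, 0, 0.8, 0], [0, 0, 0.8, 0], [0, 0, 0.8, 0], [0, 0, 0.7, 0], [-0.1, 0.4, 0, 0], [-0.25, 0.9, 0, 0], [-0.25, 0.9, 0, 0], [-0.25, 0.9, 0, 0], [-0.25, 0.9, 0, 0], [-0.25, 0.9, 0, 0], [-0.25, 0.9, 0, 0]]
  ]
}}

```text
time: 40.43
tcp_pos: [0.445, 0.1742, 0.1648]
eef_rot: [[-0.997, -0.072, -0.003], [-0.072, 0.997, 0.0], [0.003, 0.0, -1.0]]
force: [0.4, 0.4, -3.6]
finger_gap: 0.0644
grip_force: 67.0
```

Call:
{"fn": "play_rows", "kwargs": {
  "deltas": [
    [[-0.25, 0.9, 0, 0], [-0.25, 0.9, 0, 0], [-0.1, 0.9, 0, 0], [0, 0.6, 0, 0], [0, 0.1, 0, 0], [0, 0, 0, 0], [0, 0, 0, 0], [0, 0, 0, 0]]
  ]
}}

```text
time: 41.1
tcp_pos: [0.4316, 0.257, 0.1659]
eef_rot: [[-0.997, -0.071, -0.001], [-0.071, 0.997, -0.001], [0.001, -0.001, -1.0]]
force: [-0.5, 0.5, -2.7]
finger_gap: 0.064
grip_force: 67.1
```

Run:
```python
from h import *
s=telemetry.get_state(); print(s["time"],s["tcp_pos"],s["force"])
for n in("top","side"):
    im,d=save(n,n+"12"); print(n,fit(n,d,(.433,.257),.07,.05,.22),"lid",fit(n,d,(.66,.038),.13,.078,.11))
cv2.imwrite("pics/c12.png",cv2.resize(im[160:460,200:500,::-1],None,fx=2,fy=2))
```

```text
41.1 [0.43159537 0.25697921 0.16586372] [-0.47939218  0.52306962 -2.74382997]
top {'n': 47, 'c': array([0.4255, 0.2335]), 'size': array([39., 71.]), 'long_deg': 170.0, 'z': np.float64(0.1551), 'med': array([0.4518, 0.2337])} lid {'n': 3969, 'c': array([0.658 , 0.0382]), 'size': array([154., 158.]), 'long_deg': 94.1, 'z': np.float64(0.0919), 'med': array([0.6558, 0.0385])}
side {'n': 1339, 'c': array([0.4338, 0.2629]), 'size': array([ 73., 106.]), 'long_deg': 69.3, 'z': np.float64(0.178), 'med': array([0.4456, 0.2803])} lid {'n': 2998, 'c': array([0.6604, 0.04  ]), 'size': array([153., 164.]), 'long_deg': 94.7, 'z': np.float64(0.0921), 'med': array([0.6594, 0.0546])}
```

View pics/c12.png

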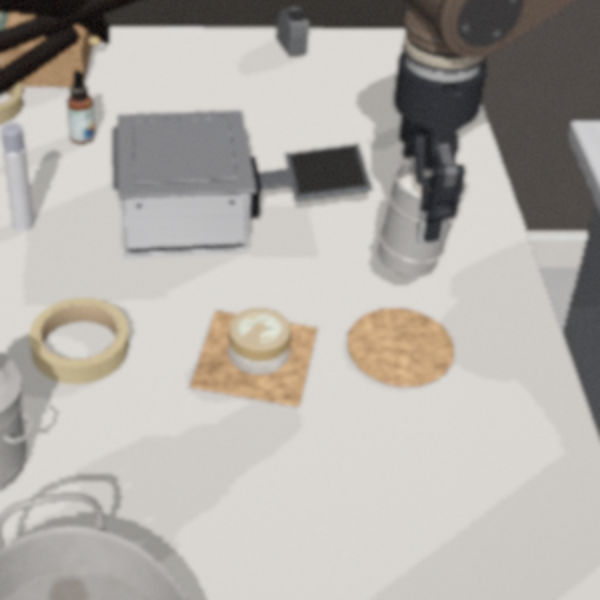

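Call:
{"fn": "play_rows", "kwargs": {
  "deltas": [
    [[-0.1, 0, -0.5, 0], [0, 0, -0.9, 0], [0, 0, -0.9, 0], [0, 0, -0.9, 0], [0, 0, -0.5, 0], [0, 0, -0.3, 0], [0, 0, -0.2, 0], [0, 0, -0.1, 0], [0, 0, 0, 0], [0, 0, 0, 0]]
  ]
}}

```text
time: 42.03
tcp_pos: [0.4304, 0.2578, 0.06]
eef_rot: [[-0.997, -0.072, 0.002], [-0.072, 0.997, 0.001], [-0.002, 0.0, -1.0]]
force: [0.9, 0.5, -2.7]
finger_gap: 0.0643
grip_force: 67.2
```

Call:
{"fn": "play_rows", "kwargs": {
  "deltas": [
    [[0, 0, -0.1, 0], [0, 0, -0.1, 0], [0, 0, 0, 0], [0, 0, 0, 0]]
  ]
}}

```text
time: 42.37
tcp_pos: [0.4296, 0.2577, 0.0542]
eef_rot: [[-0.997, -0.072, 0.0], [-0.072, 0.997, 0.0], [-0.0, 0.0, -1.0]]
force: [-0.2, -0.5, -3.4]
finger_gap: 0.0638
grip_force: 67.3
```

Call:
{"fn": "play_rows", "kwargs": {
  "deltas": [
    [[0, 0, -0.08, 0], [0, 0, -0.08, 0], [0, 0, 0, 0], [0, 0, 0, 0]]
  ]
}}

```text
time: 42.7
tcp_pos: [0.4319, 0.258, 0.0533]
eef_rot: [[-0.997, -0.073, 0.003], [-0.073, 0.997, 0.0], [-0.003, -0.0, -1.0]]
force: [-1.9, -2.0, 11.1]
finger_gap: 0.0642
grip_force: 67.8
```

Call:
{"fn": "play_rows", "kwargs": {
  "deltas": [
    [[0, 0, -0.06, 0], [0, 0, 0, 0], [0, 0, 0, 0]]
  ]
}}

```text
time: 42.95
tcp_pos: [0.4331, 0.2583, 0.053]
eef_rot: [[-0.997, -0.073, 0.006], [-0.073, 0.997, 0.001], [-0.006, 0.0, -1.0]]
force: [-1.3, -3.5, 14.2]
finger_gap: 0.0642
grip_force: 68.0
```

Touchdown shows in the force reading. I'll release gently, lift and look.

Call:
{"fn": "play_rows", "kwargs": {
  "deltas": [
    [[0, 0, 0.1, 0], [0, 0, 0, 0], [0, 0, 0, 0], [0, 0, 0, 0], [0, 0, 0, 0], [0, 0, 0, 0]]
  ],
  "fingers": 85
}}

```text
time: 43.45
tcp_pos: [0.4292, 0.2576, 0.0506]
eef_rot: [[-0.997, -0.072, -0.001], [-0.072, 0.997, -0.0], [0.001, -0.0, -1.0]]
force: [0.2, 0.2, 0.3]
finger_gap: 0.0852
grip_force: 0.0
```

Call:
{"fn": "play_rows", "kwargs": {
  "deltas": [
    [[0, 0, 0.4, 0], [0, 0, 0.8, 0], [0, 0, 0.8, 0], [0, 0, 1, 0], [0, 0, 1, 0], [0, 0, 1, 0], [0, 0, 1, 0], [0, 0, 0, 0], [0, -0.8, 0, 0], [0, -0.8, 0, 0], [0, -0.8, 0, 0], [0, -0.8, 0, 0]]
  ]
}}

```text
time: 44.45
tcp_pos: [0.4291, 0.1769, 0.2009]
eef_rot: [[-0.997, -0.073, -0.0], [-0.073, 0.997, -0.0], [0.0, -0.0, -1.0]]
force: [0.4, 0.1, -0.4]
finger_gap: 0.0855
grip_force: 0.0
```

Call:
{"fn": "play_rows", "kwargs": {
  "deltas": [
    [[0, -0.9, 0, 0], [0, -0.9, 0, 0], [0, -0.9, 0, 0], [0, -0.9, 0, 0], [0, -0.9, 0, 0], [0, 0, 0, 0], [0, 0, 0, 0]]
  ]
}}

```text
time: 45.03
tcp_pos: [0.4294, 0.0645, 0.2009]
eef_rot: [[-0.998, -0.07, -0.0], [-0.07, 0.998, 0.0], [0.0, 0.0, -1.0]]
force: [-0.1, 0.2, -0.2]
finger_gap: 0.0849
grip_force: 0.0
```

Run:
```python
from h import *
for n in("top","side"):
    im,d=save(n,n+"13"); print(n,"can",fit(n,d,(.433,.257),.06,.08,.12),"pot",fit(n,d,(.578,.268),.05,.025,.06),"lid",fit(n,d,(.66,.038),.13,.078,.11))
    w=cloud(n,d); hsv=cv2.cvtColor(im,cv2.COLOR_RGB2HSV)
    m=(np.hypot(w[...,0]-.434,w[...,1]-.256)<.06)&(w[...,2]>.095)&(w[...,2]<.115); p=w[m]
    print(len(p), np.linalg.lstsq(np.c_[p[:,:2],np.ones(len(p))],p[:,2],rcond=None)[0][:2], p[:,2].min(),p[:,2].max())
cv2.imwrite("pics/c13.png",cv2.resize(im[160:460,200:500,::-1],None,fx=2,fy=2))
```

```text
top can {'n': 569, 'c': array([0.4359, 0.2564]), 'size': array([66., 66.]), 'long_deg': 78.6, 'z': np.float64(0.0865), 'med': array([0.4364, 0.2584])} pot {'n': 469, 'c': array([0.5768, 0.2668]), 'size': array([59., 60.]), 'long_deg': 44.9, 'z': np.float64(0.0391), 'med': array([0.5761, 0.2662])} lid {'n': 3971, 'c': array([0.6578, 0.0382]), 'size': array([155., 158.]), 'long_deg': 93.9, 'z': np.float64(0.0919), 'med': array([0.6557, 0.0385])}
113 [-0.01343947 -0.02246463] 0.09506731292643998 0.10774843158659626
side can {'n': 853, 'c': array([0.4379, 0.2572]), 'size': array([67., 69.]), 'long_deg': 67.7, 'z': np.float64(0.0877), 'med': array([0.438 , 0.2534])} pot {'n': 683, 'c': array([0.579 , 0.2701]), 'size': array([60., 63.]), 'long_deg': 89.4, 'z': np.float64(0.039), 'med': array([0.5797, 0.2767])} lid {'n': 3006, 'c': array([0.6599, 0.0399]), 'size': array([154., 165.]), 'long_deg': 94.9, 'z': np.float64(0.0922), 'med': array([0.6596, 0.0548])}
229 [0.00016373 0.0137363 ] 0.09505883472208615 0.1049580290438095
```

View pics/c13.png

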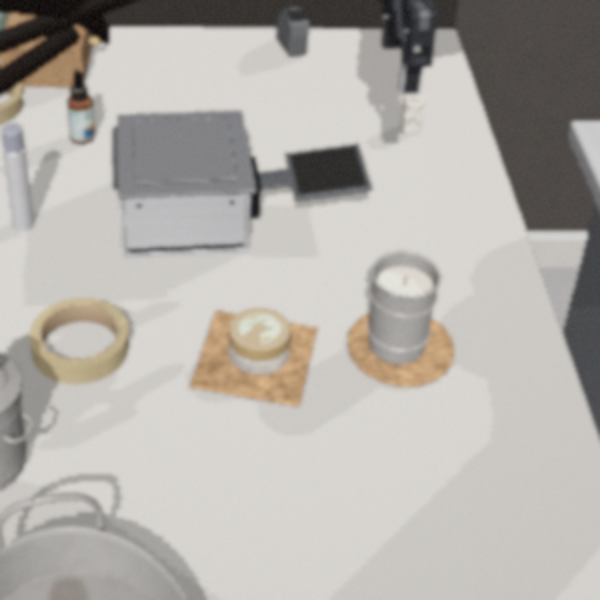

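The can stands upright on the round mat (403,310), the pot is on the square mat (260,340), the lid is flat shut (185,150), and no pegs are left on the worktop.

```bash
python3 -c "
from h import *
print(workorder.finish_job())"
```

```text
the job is handed in; nothing more can be done
None
```

The job is handed in: all five pegs are in the bin with its lid shut, and the can and wax pot are upright on each other's mats.

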